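# Clamp a covered slide in the screw press

## Task

Push the slide carrier fully home against the end stop of the small screw press on the lab bench, then wind the black wing knob clockwise to bring the foot down until it holds the slide snugly: past first touch, where the knob turns noticeably stiffer, but not screwed down hard, or the cover glass will crack. Leave it clamped like that with the carrier still home, let go, and do not knock the things standing around.

Things in the scene. Friction and masses are not known exactly. Their poses are not given: they have to be found in the camera images.
- press: Fixed screw press, turned up to 0.35 rad. Origin on the bench (z = 0) under the vertical screw axis; x axis along its channel, from the open front (robot's side) to the end stop, z up. Aluminium base plate 110 wide, 16 high, from x = -130 to +55 mm, with two guide rails 10 mm high, inner faces 47 mm apart.
- stop (a point): Middle of the end stop's face, on the press at x = +39, z = 22 mm; axes as the press.
- bush (a point): Top of the brass bush on the screw axis, 98 mm above the bench. It sits on the white crossbar (30 along x, 112 along y, z = 80 to 94 mm), carried by two 12 mm posts at y = +-46 mm.
- carrier: Loose grey slide carrier in the channel, plate 144 x 44 x 12 mm, 0.13 to 0.22 kg, a 76 x 26 mm glass slide on it (glass top 13.5 mm above the underside). Origin on its underside below the slide's middle, x axis towards the stop. Plate from x = -105 to +39 mm: fully home, the origin is on the screw axis (x = 0 of the press). It starts 25 to 50 mm short of home, on the channel floor (z = 16 mm).
- tab (a point): Grip point of the carrier's upright tab at its front end, at x = -95 mm and 38 mm above the carrier's underside (54 mm above the bench). Tab 10 along x, 24 along y, top at 56 mm above the underside. Axes as the carrier.
- spindle: Rising steel spindle: goes up and down, does not rotate. Origin on the screw axis, 122 mm below the knob's underside. At its lower end a sprung rubber foot 24 mm across, its underside 43 mm above this origin, but up to 2.5 mm higher or lower from press to press, not measured: feel for the touch. Snug is a foot force of about 50 N (30 to 80 N); over 120 N cracks the cover glass.
- knob_grip (a point): Grip point on the screw axis inside the black wing knob: disc 44 mm across, 8 mm thick, with an upright bar on it 42 long, 14 thick, its top 38 mm above the knob's underside; this point is 30 mm above the underside. The frame turns with the knob: x along the bar, y across its thickness, z up.
- knob (a joint): Turn of the knob, rad, grows clockwise from above; 0 to 7. Each rad lowers knob, spindle and foot 3.0 mm (18.8 mm a turn); it stays where left. Starts at 1.6 to 2.6; the foot touches at 3.6 to 5.4. Friction 0.25 N m (opposes motion; at rest either sign remains), plus 0.003 N m per N of foot force: 15 N at first touch, then about 100 N per rad. Snug: 0.3 to 0.4 rad past touch, 50 N.
- dropper: Bystander: amber dropper bottle, 36 mm across, 75 mm high, beside the press on its +y side. Origin under its middle.
- jar: Bystander: white jar, 44 mm across, 45 mm high, beside the press on its -y side. Origin under its middle.
- forceps: Bystander: steel forceps lying flat on the bench, 120 mm long, beside the press on its +y side. Origin under its middle.
- slide_box: Bystander: blue open slide box, 190 x 140 x 30 mm, on the robot's right. Origin under its middle.
There are look-alikes about, which are no part of the job. What is shaped like the carrier but turquoise is not meant.

How it is judged:
By the outcome, as a careful person would: the job done as asked, in the order asked, and still so for the second after the job is handed in, with the robot touching nothing.
It also fails if it takes over 72 s, if anything falls off the work surface, if the arm or the gripper's body presses on something with over 40 N, if the wrist force passes 120 N, or if a joint passes its speed limit or range.

## Robot

A 6-joint arm with a two-finger parallel gripper is mounted at the origin on the work surface. World frame = base frame: x ahead of the robot, y to its left, z up, the work surface at z = 0. Lengths are in m, angles in rad, forces in N, time in s.
With the tool pointing down it reaches from about 0.425 to 0.95 m from the base axis. Payload 3.5 kg.
Tool frame: the origin (TCP) lies midway between the tips of the shut fingers; the grasp point (between the pads) lies 19 mm behind it; z points along the fingers, y is the line along which they close (so a half turn about z gives the same grasp; the last joint's range is limited). The gripper opens to 85 mm and grips with 20 to 120 N. Pads are 22 mm wide; open, the fingers measure 114 mm over their backs; the gripper's body (76 mm by 85 mm) begins 54 mm behind the grasp point. The pads swing forward as they close: fully open they stand 13 mm farther back than shut.
Start: joints at [1.009, 0.286, 1.577, -0, 1.279, -0.15], TCP at [0.27, 0.619, 0.231] pointing down, gripper open.
Joint ranges: [-2.77, 2.77], [-0.9, 2.22], [0.21, 2.48], [-1.53, 4.67], [0.24, 2.81], [-2.84, 2.84]. Speed limits (rad/s): [2.79, 2.79, 3.14, 3.14, 3.14, 3.14].

## Interface

Orientations are given as a unit quaternion [x, y, z, w].
In Python, from plant import get_state, read_camera, ctrl gives the robot as it stands.
- The arm moves only by the shell command python3 -m crank 'ROWS' [FORCE]. ROWS is JSON, a list of rows, each a list of 3 entries, a list of its own where there are three numbers: the shift along the tool's x, y, z in mm, then the turn about the tool's z in degrees, then the closure in counts, from 0 (fully open) to 255 (shut). In form: [[[tx, ty, tz], yaw, claw], ...]. A call has 1 to 10 rows; each row is the pose to reach, as a shift and turn from the pose commanded when the call began, along the tool's axes at that moment; what a row does not reach only later rows make up. A row lasts 1/10 s, in which the tool goes at most 50 mm and 8.59 degrees, less where a joint would pass 70% of its speed; a pose out of reach is approached as far as the arm can. A call with a gripper value outside its range is refused whole. The fingers move at their own pace and stop on an object; FORCE is the grip in N (left out, the last holds). Time passes only in rows, so rows that repeat a pose let the fingers close. It gives the time, the measured TCP pose, the force, the opening and the grip force at its end, in the units of the state.
- get_state(): the state, without advancing time (a new reading comes with each control period).
- read_camera(name): name is "scene" or "top" or "wrist"; returns a dict with "frame" (480x640x3 uint8, blue, green, red), "range_z" (480x640 float32, m along the optical axis (not along the pixel's ray), 0 where there is no reading), "vfov" (degrees; the focal length in pixels is half the picture's height over the tangent of half this angle, whatever the lens; pixels are square), "cx", "cy" (the principal point, pixels), "origin" and "orientation" of the camera in the world. Camera axes: x right, y down, z forward; pixel columns grow to the right and rows downward; lengths in m; the calibration is good to about 2 mm. A picture is of the moment at which its call begins.
- ctrl.sign_off(): hands the job in; it is judged then, once.
The state is a dict: "time": time; "qpos": joint angles; "dq": joint speeds; "joint_efforts": joint torques, N m; "eef_pos": TCP position; "tcp_rot": TCP orientation; "contact_force": force on the tool from outside, world axes, zero at the start; "wrist_torque": the same for the moment, N m; "opening": opening from 0.0 (shut) to 1.0 (fully open); "finger_force": force on a finger pad.
Only numpy, scipy, OpenCV 4.12 (cv2) and the standard library are available. Lean on these libraries where they do the work, as an engineer would, in place of code of your own. Each camera call takes 0.05 s, during which the arm holds its last target. There are 200 camera calls.

## Working session

There is one attempt and no reset: what is moved stays moved. The work goes in short steps, Python scripts to look and compute and a shell command to move; the robot and the scene stay as the last step left them, time stands still between calls to the robot, and variables do not carry over. Pictures are saved under pics/ and viewed, at most 10 in all, crops included, and the job is handed in when it is done.

```bash
mkdir -p pics; ls
cat > h.py <<'E'
import numpy as np,cv2
from scipy.spatial.transform import Rotation as R
from plant import get_state,read_camera,ctrl
def cam(n):
    c=read_camera(n); c['f']=240/np.tan(np.radians(c['vfov'])/2); c['Rm']=R.from_quat(c['orientation']).as_matrix(); c['o']=np.array(c['origin']); return c
def pts(c):
    v,u=np.mgrid[:480,:640]; z=c['range_z']
    p=np.stack([(u-c['cx'])/c['f']*z,(v-c['cy'])/c['f']*z,z],-1)
    return p@c['Rm'].T+c['o']
def ray(c,u,v,h):
    d=c['Rm']@np.array([(u-c['cx'])/c['f'],(v-c['cy'])/c['f'],1]); return c['o']+d*(h-c['o'][2])/d[2]
def pix(c,p):
    q=c['Rm'].T@(np.array(p)-c['o']); return c['cx']+c['f']*q[0]/q[2],c['cy']+c['f']*q[1]/q[2]
def st():
    s=get_state(); print({k:np.round(v,3).tolist() for k,v in s.items()})
    return s
E
python3 - <<'E'
from h import *
st()
for n in('scene','top'):
    c=cam(n); cv2.imwrite(f'pics/{n}1.png',c['frame']); np.savez(f'{n}1.npz',**{k:v for k,v in c.items()})
    print(n,c['vfov'],c['cx'],c['cy'],c['o'],(c['range_z']>0).mean())
E
```

```text
pics
{'time': 0.0, 'qpos': [1.009, 0.287, 1.578, 0.0, 1.279, -0.15], 'dq': [-0.001, 0.0, -0.001, -0.001, 0.001, -0.002], 'joint_efforts': [-0.0, -40.599, -29.262, -0.0, 0.006, -0.0], 'eef_pos': [0.27, 0.618, 0.23], 'tcp_rot': [0.204, 0.979, -0.001, -0.0], 'contact_force': [0.238, -0.019, -0.375], 'wrist_torque': [0.047, 0.01, -0.023], 'finger_force': 0.0, 'opening': 1.005}
scene 44.82361289254602 320.8807931730891 234.54494543868896 [1.02085715 0.2904399  1.12418411] 0.9960026041666666
top 49.14972018911645 313.9520843894451 239.01633789430784 [ 0.41637255 -0.07750192  1.28640208] 0.9958919270833333
```

View pics/top1.png

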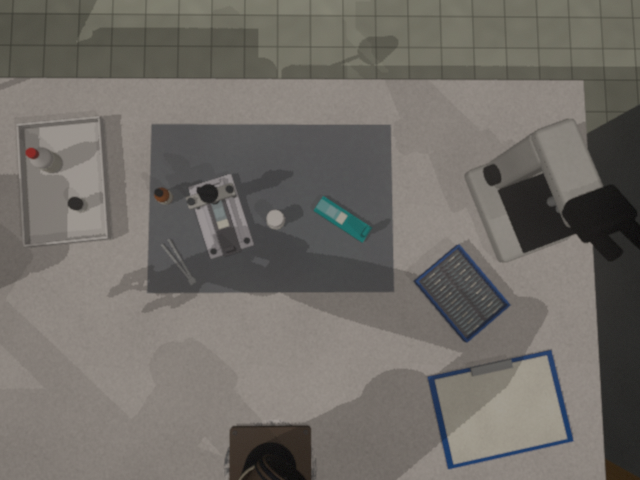

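View pics/scene1.png

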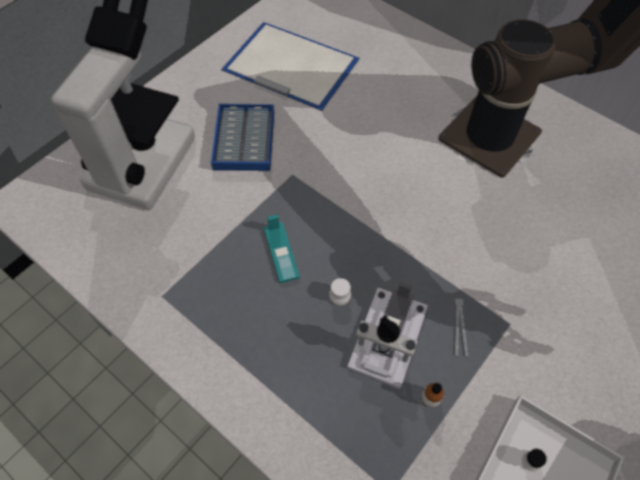

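The top view shows the press with its black knob at about (207,193), its open front near (235,245) and the grey carrier in its channel. The dropper is at (162,194), the jar at (276,218) and the forceps at (178,260). Two things have the carrier's shape: the grey one in the press channel at (225,230), and the turquoise one at (342,218). The grey one is meant, since the task rules out turquoise. I'll confirm it in a crop.

Run:
```python
from h import *
out=[]
for n in('top','scene'):
    c=dict(np.load(f'{n}1.npz')); P=pts(c); g=c['frame'].astype(int)
    k=ray(c,*((207,193) if n=='top' else (388,328)),0.13); print(n,'knob guess',k)
    near=np.hypot(P[...,0]-k[0],P[...,1]-k[1])<0.2
    sat=g.max(-1)-g.min(-1); br=g.mean(-1)
    m=near&(abs(P[...,2]-.094)<.006)&(br>100)
    if m.sum()>5:
        q=P[m][:,:2]; r=cv2.minAreaRect((q*1000).astype(np.float32)); print('bar',m.sum(),r,np.median(P[m][:,2]))
    m=near&(P[...,2]>.012)&(P[...,2]<.04); q=P[m][:,:2]; print('low',m.sum(),cv2.minAreaRect((q*1000).astype(np.float32)))
    m=near&(P[...,2]>.105); print('knob',m.sum(),np.median(P[m],0),P[m][:,2].max(), P[m].mean(0))
    m=near&(P[...,2]>.05)&(P[...,2]<.085)&(P[...,0]<k[0]-.05); print('tab',m.sum(),np.median(P[m],0) if m.any() else'')
    if m.any(): print(np.argwhere(m).mean(0)[::-1])
    u,v=(222,215) if n=='top' else (395,330)
    cr=c['frame'][v-48:v+48,u-64:u+64]; out.append(cv2.resize(cr,None,fx=4,fy=4,interpolation=cv2.INTER_CUBIC)[:,:400] if 0 else cv2.resize(cr,(400,300),interpolation=cv2.INTER_CUBIC))
cv2.imwrite('pics/crop1.png',np.clip(np.hstack(out)*1.4,0,255))
```

```text
top knob guess [0.63000725 0.13372635 0.13      ]
bar 217 ((630.3818359375, 134.05819702148438), (30.047134399414062, 110.40670776367188), 18.49062156677246) 0.09459026744688259
low 2735 ((594.0800170898438, 113.43626403808594), (192.83314514160156, 276.3898620605469), 16.837974548339844)
knob 326 [0.62577189 0.13220706 0.12848341] 0.16035810236486836 [0.62760673 0.13247511 0.13712334]
tab 59 [0.50954703 0.09281361 0.07130788]
[230.08474576 248.30508475]
scene knob guess [0.62988828 0.13178776 0.13      ]
bar 455 ((632.7401123046875, 134.45738220214844), (31.486663818359375, 109.97428131103516), 17.394563674926758) 0.09559680052044661
low 3819 ((605.9424438476562, 131.08839416503906), (224.98207092285156, 279.04644775390625), 27.762802124023438)
knob 484 [0.63852817 0.13456212 0.13901162] 0.15972782855251377 [0.63796382 0.13482218 0.13950631]
tab 114 [0.51505012 0.09495146 0.06992146]
[403.34210526 287.65789474][ WARN:0@0.191] global loadsave.cpp:1063 imwrite_ Unsupported depth image for selected encoder is fallbacked to CV_8U.
```

View pics/crop1.png

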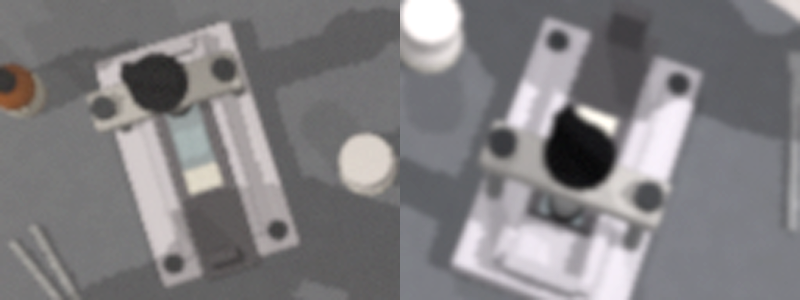

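The crop confirms it. The grey carrier with the glass slide lies in the press channel, its dark tab at the open front (top image (230,248)), and the turquoise look-alike is elsewhere. The press axis is near (0.631, 0.134) with yaw about 18°. The carrier is about 31 mm short of home, which fits the 25–50 mm given. I'm moving to the front of the press with the fingers shut.

```bash
python3 -m crank '[[[-50,-52,0],-8,255],[[-100,-103,0],-16,255],[[-150,-155,0],-25,255],[[-200,-207,0],-33,255],[[-250,-260,0],-41.5,255],[[-300,-311,0],-41.5,255],[[-350,-363,0],-41.5,255],[[-397,-412,0],-41.5,255],[[-397,-412,0],-41.5,255],[[-397,-412,0],-41.5,255]]' 40
python3 -m crank '[[[0,0,0],0,255],[[0,0,0],0,255]]'
cat >> h.py <<'E'
O=np.array([.6315,.1342]); YAW=np.radians(18.2)
def goal(xyz,yaw):  # shift in tool axes (mm), turn (deg, nearest of half turns)
    s=get_state(); M=R.from_quat(s['tcp_rot']).as_matrix(); d=M.T@(np.array(xyz)-s['eef_pos'])*1000
    cur=np.degrees(np.arctan2(M[1,0],M[0,0])); t=-(np.degrees(yaw)-cur); t=(t+90)%180-90
    print('shift',d.round(1),'turn',round(t,1),'other',round(t-180*np.sign(t),1),'q6',s['qpos'][5])
def press(x,y): return O+x*np.array([np.cos(YAW),np.sin(YAW)])+y*np.array([-np.sin(YAW),np.cos(YAW)])
E
python3 - <<'E'
from h import *
st()
c=cam('wrist'); P=pts(c); cv2.imwrite('pics/w1.png',c['frame']); np.savez('w1.npz',**c)
m=(P[...,2]>.062)&(P[...,2]<.08)&(P[...,0]<.58)&(P[...,0]>.45)&(c['range_z']>0)
print(m.sum(), cv2.minAreaRect((P[m][:,:2]*1000).astype(np.float32)) if m.any() else '')
m=(P[...,2]>.140)&(P[...,0]>.58)&(c['range_z']>.1); print('kn',m.sum(),cv2.minAreaRect((P[m][:,:2]*1000).astype(np.float32)) if m.any() else '', np.median(P[m],0))
goal([*press(-135,0)*0+press(-.155,0),.045],YAW)
E
```

```text
time: 1.1
eef_pos: [0.4412, 0.1554, 0.2311]
tcp_rot: [-0.156, 0.988, 0.0, 0.0]
contact_force: [0.3, 0.5, -0.2]
opening: -0.0
finger_force: 0.0
time: 1.3
eef_pos: [0.4414, 0.1563, 0.231]
tcp_rot: [-0.154, 0.988, 0.0, -0.0]
contact_force: [-0.2, 1.2, -0.1]
opening: 0.001
finger_force: 0.0
{'time': 1.3, 'qpos': [0.123, -0.184, 2.067, 0.001, 1.259, -1.757], 'dq': [0.054, 0.0, -0.001, 0.004, 0.002, 0.001], 'joint_efforts': [-1.148, -21.75, -29.229, -0.063, -0.016, -0.017], 'eef_pos': [0.441, 0.156, 0.231], 'tcp_rot': [-0.154, 0.988, 0.0, -0.0], 'contact_force': [-0.154, 1.228, -0.134], 'wrist_torque': [0.0, 0.054, 0.019], 'finger_force': 0.0, 'opening': 0.001}
312 ((511.1760559082031, 94.525634765625), (9.950390815734863, 24.191967010498047), 18.053590774536133)
kn 0  [nan nan nan]
shift [-19.4 -81.5 185.9] turn -0.4 other 179.6 q6 -1.757275582487649
  return _methods._mean(a, axis=axis, dtype=dtype,
  ret = um.true_divide(
```

View pics/w1.png

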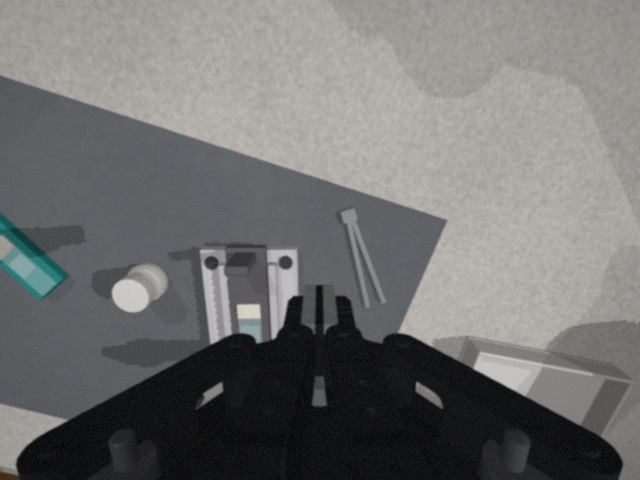

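The wrist view shows the tab at (243,262) with no obstacle in front of it. Its top measures 10 x 24 mm, so it is the right part, and the carrier is 31.6 mm short of home. Descending in front of the tab.

```bash
python3 -m crank '[[[-10,-41,0],0,255],[[-19,-81.5,0],-0.4,255],[[-19,-81.5,45],-0.4,255],[[-19,-81.5,90],-0.4,255],[[-19,-81.5,135],-0.4,255],[[-19,-81.5,170],-0.4,255],[[-19,-81.5,186],-0.4,255],[[-19,-81.5,186],-0.4,255],[[-19,-81.5,186],-0.4,255]]'
python3 -m crank '[[[-6,0,0],0,255],[[-12,0,0],0,255],[[-18,0,0],0,255],[[-23,0,0],0,255],[[-28,0,0],0,255],[[-33,0,0],0,255],[[-36,0,0],0,255],[[-38,0,0],0,255],[[-38,0,0],0,255]]'
python3 -c "
from h import *
s=st(); d=s['eef_pos'][:2]-O; print(d@[np.cos(YAW),np.sin(YAW)], d@[-np.sin(YAW),np.cos(YAW)])"
```

```text
time: 2.25
eef_pos: [0.4844, 0.087, 0.0456]
tcp_rot: [-0.16, 0.987, 0.0, -0.0]
contact_force: [0.6, 0.2, 1.1]
opening: 0.001
finger_force: 0.0
time: 3.15
eef_pos: [0.5209, 0.0976, 0.0453]
tcp_rot: [-0.159, 0.987, 0.0, 0.0]
contact_force: [0.6, -0.6, -0.4]
opening: 0.001
finger_force: 0.0
{'time': 3.15, 'qpos': [-0.006, 0.206, 2.052, 0.0, 0.882, -1.897], 'dq': [-0.002, -0.006, 0.006, -0.001, -0.006, -0.001], 'joint_efforts': [0.001, -31.347, -23.254, -0.006, 0.025, 0.004], 'eef_pos': [0.521, 0.098, 0.045], 'tcp_rot': [-0.159, 0.987, 0.0, 0.0], 'contact_force': [0.583, -0.556, -0.442], 'wrist_torque': [0.0, -0.005, -0.027], 'finger_force': 0.0, 'opening': 0.001}
-0.11647972685335484 -0.00022666796508509572
```

```bash
python3 -m crank '[[[-1,0,0],0,255],[[-2,0,0],0,255],[[-3,0,0],0,255]]'; python3 -m crank '[[[-1,0,0],0,255],[[-2,0,0],0,255]]';python3 -m crank '[[[-1,0,0],0,255]]';python3 -m crank '[[[-1,0,0],0,255]]'
python3 -c "
from h import *
s=get_state(); d=s['eef_pos'][:2]-O; print(d@[np.cos(YAW),np.sin(YAW)], s['contact_force'])
c=cam('top');P=pts(c);m=(P[...,2]>.066)&(P[...,2]<.075)&(np.hypot(P[...,0]-.541,P[...,1]-.104)<.025);q=(P[m][:,:2]-O)@[np.cos(YAW),np.sin(YAW)];print(m.sum(),q.min(),q.max(),np.median(q))"
```

```text
time: 3.45
eef_pos: [0.5232, 0.0985, 0.0453]
tcp_rot: [-0.159, 0.987, 0.0, -0.0]
contact_force: [-1.2, -1.0, 0.7]
opening: -0.001
finger_force: 0.5
time: 3.65
eef_pos: [0.5253, 0.0991, 0.0453]
tcp_rot: [-0.159, 0.987, 0.0, -0.0]
contact_force: [-0.8, -0.4, -0.3]
opening: -0.0
finger_force: 0.4
time: 3.75
eef_pos: [0.5262, 0.0994, 0.0453]
tcp_rot: [-0.159, 0.987, 0.0, -0.0]
contact_force: [-1.6, -0.2, -0.0]
opening: -0.002
finger_force: 0.4
time: 3.85
eef_pos: [0.5263, 0.0995, 0.0452]
tcp_rot: [-0.159, 0.987, -0.0, -0.002]
contact_force: [-5.4, -1.9, 4.0]
opening: -0.001
finger_force: 3.2
-0.11078131889148575 [-5.39304083 -1.8632722   3.99091716]Traceback (most recent call last):
  File "<string>", line 4, in <module>
    c=cam('top');P=pts(c);m=(P[...,2]>.066)&(P[...,2]<.075)&(np.hypot(P[...,0]-.541,P[...,1]-.104)<.025);q=(P[m][:,:2]-O)@[np.cos(YAW),np.sin(YAW)];print(m.sum(),q.min(),q.max(),np.median(q))
                                                                                                                                                                  ~~~~~^^
    return umr_minimum(a, axis, None, out, keepdims, initial, where)
ValueError: zero-size array to reduction operation minimum which has no identity
```

Contact comes at TCP x = -110.8 mm, where home was expected (-111). One more nudge to confirm, then I'll back off and rise.

```bash
python3 -m crank '[[[-1,0,0],0,255],[[-1,0,0],0,255]]'; python3 -m crank '[[[15,0,0],0,255],[[30,0,0],0,255],[[30,0,-45],0,150],[[30,0,-90],0,0],[[30,0,-140],0,0],[[-20,0,-190],0,0],[[-40,0,-220],0,0],[[-40,0,-220],0,0],[[-40,0,-220],0,0]]'
python3 - <<'E'
from h import *
st()
for n in('wrist','top','scene'):
    c=cam(n); P=pts(c); cv2.imwrite(f'pics/{n}2.png',c['frame']); np.savez(f'{n}2.npz',**c)
    dx=P[...,:2]-O; q=dx@[np.cos(YAW),np.sin(YAW)]; y=dx@[-np.sin(YAW),np.cos(YAW)]
    m=(P[...,2]>.064)&(P[...,2]<.078)&(q>-.16)&(q<-.05)&(abs(y)<.03); print(n,'tab',m.sum(),(np.median(q[m]),q[m].min(),q[m].max()) if m.any() else '')
    m=(np.hypot(dx[...,0],dx[...,1])<.035)&(P[...,2]>.143)&(P[...,2]<.17)&(c['range_z']>.02)
    print('knob',m.sum())
    if m.sum()>10: print(np.median(P[m],0),cv2.minAreaRect((P[m][:,:2]*1000).astype(np.float32)),np.argwhere(m).mean(0)[::-1])
E
```

```text
time: 4.1
eef_pos: [0.5263, 0.0995, 0.0452]
tcp_rot: [-0.159, 0.987, -0.0, -0.003]
contact_force: [-8.0, -2.8, 5.2]
opening: 0.002
finger_force: 4.1
time: 5.0
eef_pos: [0.5678, 0.1129, 0.2674]
tcp_rot: [-0.159, 0.987, -0.0, 0.003]
contact_force: [0.6, -0.4, -0.4]
opening: 0.998
finger_force: 0.0
{'time': 5.0, 'qpos': [0.021, 0.046, 1.783, 0.0, 1.308, -1.87], 'dq': [-0.006, 0.01, 0.095, -0.002, 0.006, -0.002], 'joint_efforts': [0.067, -32.403, -31.318, 0.015, -0.042, 0.008], 'eef_pos': [0.568, 0.113, 0.267], 'tcp_rot': [-0.159, 0.987, -0.0, 0.003], 'contact_force': [0.612, -0.372, -0.353], 'wrist_torque': [-0.028, -0.02, -0.039], 'finger_force': 0.0, 'opening': 0.998}
wrist tab 236 (np.float64(-0.09550091366575184), np.float64(-0.10002271714588791), np.float64(-0.09073181410524939))
knob 880
[0.62873496 0.13323224 0.15254222] ((631.2359008789062, 134.03506469726562), (42.35941696166992, 14.180145263671875), 82.51075744628906) [318.19772727 307.71931818]
top tab 48 (np.float64(-0.09694633344041931), np.float64(-0.1017845928620351), np.float64(-0.09108341921991188))
knob 0
scene tab 77 (np.float64(-0.09216444520965407), np.float64(-0.09972488634526006), np.float64(-0.08774613131598924))
knob 215
[0.63481515 0.13500746 0.15464539] ((632.8851928710938, 133.86964416503906), (41.92289733886719, 15.328512191772461), 82.40949249267578) [389.23255814 325.75813953]
```

View pics/wrist2.png

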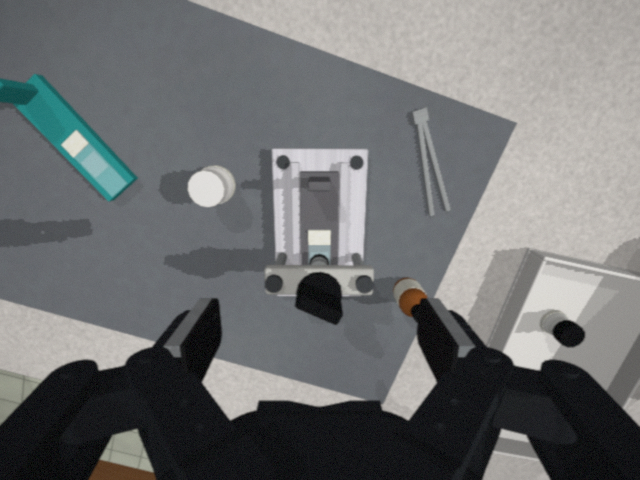

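Carrier home: the tab's middle is at -95.5 mm. The wrist view shows the knob's bar at (318,300) and the dropper at (410,298), below finger height. Next: bar height and grasp shift.

Run:
```python
from h import *
for n in('wrist','scene','top'):
    c=dict(np.load(f'{n}2.npz')); P=pts(c); d=np.hypot(P[...,0]-.6315,P[...,1]-.134)
    m=(d<.02)&(P[...,2]>.135)&(P[...,2]<.17); print(n,m.sum(),np.percentile(P[m][:,2],[10,50,75,90,97])if m.any() else '')
    m=(P[...,2]>.085)&(P[...,2]<.1)&(d<.06)&(d>.03); print('bar z',np.median(P[m][:,2]))
goal([.6315,.134,.20],np.radians(82.5))
```

```text
wrist 979 [0.1404544  0.15238527 0.15320256 0.15368431 0.15413248]
bar z 0.093450279995416
scene 236 [0.1401561  0.15427864 0.15613654 0.15756872 0.1587905 ]
bar z 0.09533642906573148
top 0 
bar z 0.09420150559813956
shift [-70.4  -0.7  62.7] turn -64.2 other 115.8 q6 -1.8697243339492573
```

```bash
python3 -m crank '[[[-18,0,0],8.5,0],[[-36,0,0],17,0],[[-54,0,0],25.5,0],[[-70,-1,20],34,0],[[-70,-1,40],42.5,0],[[-70,-1,50],51,0],[[-70,-1,50],59.5,0],[[-70,-1,50],68,0],[[-70,-1,50],76.5,0],[[-70,-1,50],85,0]]'
python3 -m crank '[[[0,0,0],8.5,0],[[0,0,0],17,0],[[0,0,0],25,0],[[0,0,0],30.8,0],[[0,0,0],30.8,0],[[0,0,0],30.8,0]]'
python3 - <<'E'
from h import *
goal([.6315,.134,.128],np.radians(82.5))
c=cam('wrist');P=pts(c);m=(np.hypot(P[...,0]-.6315,P[...,1]-.134)<.035)&(P[...,2]>.145)&(P[...,2]<.16)&(c['range_z']>.02)
print(m.sum());
if m.sum()>10:print(np.median(P[m],0),cv2.minAreaRect((P[m][:,:2]*1000).astype(np.float32)))
E
```

```text
time: 6.15
eef_pos: [0.6311, 0.1333, 0.2127]
tcp_rot: [0.552, 0.834, -0.001, -0.002]
contact_force: [-0.6, -0.9, -0.4]
opening: 0.998
finger_force: 0.0
time: 6.75
eef_pos: [0.6318, 0.1334, 0.2138]
tcp_rot: [0.751, 0.66, -0.001, -0.001]
contact_force: [0.3, 0.5, -0.3]
opening: 0.998
finger_force: 0.0
shift [ 0.5 -0.1 85.8] turn 0.1 other -179.9 q6 0.18006378278210836
1308
[0.63183262 0.13647711 0.15295844] ((631.7493896484375, 134.76235961914062), (41.42234802246094, 13.498674392700195), 82.3334732055664)
```

```bash
python3 -m crank '[[[0,0,30],0,0],[[0.5,0,60],0,0],[[0.5,0,75],0,0],[[0.5,0,82],0,0],[[0.5,0,86],0,0],[[0.5,0,86],0,0]]'
python3 -m crank '[[[0,0,0],0,255],[[0,0,0],0,255],[[0,0,0],0,255],[[0,0,0],0,255],[[0,0,0],0,255],[[0,0,0],0,255],[[0,0,0],0,255],[[0,0,0],0,255]]' 80
python3 -c "from h import *;st()"
```

```text
time: 7.4
eef_pos: [0.6334, 0.1342, 0.13]
tcp_rot: [0.752, 0.659, 0.0, 0.0]
contact_force: [1.2, 0.2, -0.3]
opening: 1.0
finger_force: 0.0
time: 8.2
eef_pos: [0.6323, 0.1343, 0.1299]
tcp_rot: [0.752, 0.659, -0.001, -0.001]
contact_force: [-5.5, 0.1, 6.1]
opening: 0.147
finger_force: 79.3
{'time': 8.2, 'qpos': [0.052, 0.321, 1.727, 0.0, 1.095, 0.183], 'dq': [-0.001, -0.002, 0.0, 0.001, 0.0, -0.002], 'joint_efforts': [-0.684, -36.585, -26.926, -0.082, -1.239, -0.049], 'eef_pos': [0.632, 0.134, 0.13], 'tcp_rot': [0.752, 0.659, -0.001, -0.001], 'contact_force': [-5.504, 0.054, 6.131], 'wrist_torque': [-0.052, 0.801, -0.034], 'finger_force': 79.297, 'opening': 0.147}
```

Gripped: the opening is about 13 mm. Winding clockwise, following 3 mm/rad downwards, and reading the torque after each call.

```bash
cat > t.py <<'E'
from h import *
s=get_state(); M=R.from_quat(s['tcp_rot']).as_matrix(); print('T',np.round(s['wrist_torque'],3),'F',np.round(s['contact_force'],1),'tcp',np.round(s['eef_pos'],4),'yaw',round(float(np.degrees(np.arctan2(M[1,0],M[0,0]))),2),'q6',round(float(s['qpos'][5]),3),'e6',round(float(s['joint_efforts'][5]),3))
E
python3 -m crank '[[[0,0,0.3],5,255],[[0,0,0.5],10,255],[[0,0,0.8],15,255],[[0,0,1],20,255]]'>/dev/null; python3 t.py
python3 -m crank '[[[0,0,0.3],5,255],[[0,0,0.5],10,255],[[0,0,0.8],15,255],[[0,0,1],20,255]]'>/dev/null; python3 t.py
python3 -m crank '[[[0,0,0.3],5,255],[[0,0,0.5],10,255],[[0,0,0.8],15,255],[[0,0,1],20,255]]'>/dev/null; python3 t.py
```

```text
T [-0.029  0.739  0.294] F [-4.8 -0.7  3.9] tcp [0.6325 0.1342 0.1288] yaw 62.39 q6 0.535 e6 -0.226
T [-0.1    0.751  0.314] F [-4.4 -0.2  5. ] tcp [0.6326 0.1341 0.1278] yaw 42.4 q6 0.884 e6 -0.224
T [-0.111  0.652  0.187] F [-4.9 -0.4  3.8] tcp [0.6327 0.1339 0.1268] yaw 22.4 q6 1.233 e6 -0.223
```

```bash
for i in 1 2 3 4; do python3 -m crank '[[[0,0,0.3],5,255],[[0,0,0.5],10,255]]'>/dev/null; python3 t.py; done
```

```text
T [-0.211  0.644  0.18 ] F [-3.6  0.4  4.3] tcp [0.6327 0.1338 0.1263] yaw 12.4 q6 1.407 e6 -0.222
T [-0.222  0.64   0.203] F [-3.4 -1.2  5.1] tcp [0.6327 0.1337 0.1257] yaw 2.4 q6 1.582 e6 -0.221
T [-0.278  0.639  0.28 ] F [-4.6 -1.4  4.4] tcp [0.6327 0.1336 0.1252] yaw -7.6 q6 1.756 e6 -0.221
T [-0.273  0.621  0.258] F [-4.7 -1.5  4.1] tcp [0.6326 0.1336 0.1247] yaw -17.6 q6 1.931 e6 -0.22
```

```bash
for i in 1 2 3 4; do python3 -m crank '[[[0,0,0.3],5,255],[[0,0,0.5],10,255]]'>/dev/null; python3 t.py; done
```

```text
T [-0.343  0.667  0.208] F [-3.8 -1.1  4.2] tcp [0.6326 0.1335 0.1242] yaw -27.6 q6 2.105 e6 -0.22
T [-0.373  0.704  0.223] F [-3.8 -2.3  3.3] tcp [0.6325 0.1334 0.1236] yaw -37.6 q6 2.28 e6 -0.22
T [-0.39   0.723  0.208] F [-5.2 -2.9  4.2] tcp [0.6325 0.1334 0.1231] yaw -47.6 q6 2.454 e6 -0.22
T [-0.353  0.771  0.226] F [-4.3 -1.8  4.1] tcp [0.6324 0.1333 0.1226] yaw -57.6 q6 2.629 e6 -0.22
```

Joint 6 is near its limit and there has been no touch yet in 2.44 rad. I'll release, rise, take a half turn back, check the bar and regrip.

```bash
python3 -m crank '[[[0,0,0],0,0],[[0,0,0],0,0],[[0,0,0],0,0],[[0,0,0],0,0],[[0,0,-20],0,0],[[0,0,-50],0,0],[[0,0,-70],-8.5,0],[[0,0,-70],-17,0],[[0,0,-70],-25.5,0],[[0,0,-70],-34,0]]'
python3 -m crank '[[[0,0,0],-8.5,0],[[0,0,0],-17,0],[[0,0,0],-25.5,0],[[0,0,0],-34,0],[[0,0,0],-42.5,0],[[0,0,0],-51,0],[[0,0,0],-59.5,0],[[0,0,0],-68,0],[[0,0,0],-76.5,0],[[0,0,0],-85,0]]'
python3 -m crank '[[[0,0,0],-8.5,0],[[0,0,0],-17,0],[[0,0,0],-25.5,0],[[0,0,0],-34,0],[[0,0,0],-42.5,0],[[0,0,0],-51,0],[[0,0,0],-61,0],[[0,0,0],-61,0],[[0,0,0],-61,0]]'
python3 - <<'E'
from h import *
c=cam('wrist');P=pts(c);d=np.hypot(P[...,0]-.6315,P[...,1]-.134)
m=(d<.035)&(P[...,2]>.137)&(P[...,2]<.16)&(c['range_z']>.02)
print(m.sum(),np.percentile(P[m][:,2],[50,90]));r=cv2.minAreaRect((P[m][:,:2]*1000).astype(np.float32));print(r)
dx=P[...,:2]-O; q=dx@[np.cos(YAW),np.sin(YAW)]; y=dx@[-np.sin(YAW),np.cos(YAW)]
m=(P[...,2]>.064)&(P[...,2]<.078)&(q>-.16)&(q<-.05)&(abs(y)<.03); print('tab',m.sum(),np.median(q[m]) if m.any() else '')
a=np.radians(-57.6); goal([.632,.134,.1226],a);
E
python3 t.py
```

```text
time: 12.0
eef_pos: [0.6332, 0.1342, 0.1927]
tcp_rot: [0.98, -0.2, 0.001, -0.0]
contact_force: [-0.9, -0.1, -0.6]
opening: 1.0
finger_force: 0.0
time: 13.0
eef_pos: [0.633, 0.1342, 0.1922]
tcp_rot: [0.858, 0.514, 0.0, 0.0]
contact_force: [0.6, 0.7, -0.5]
opening: 1.001
finger_force: 0.0
time: 13.9
eef_pos: [0.633, 0.1342, 0.1923]
tcp_rot: [0.482, 0.876, 0.0, 0.0]
contact_force: [-0.6, -0.4, 0.4]
opening: 1.001
finger_force: 0.0
1513 [0.14559698 0.14656855]
((631.1364135742188, 134.65182495117188), (13.958684921264648, 41.46595764160156), 32.592830657958984)
tab 429 -0.09397931861056252
shift [ 0.4 -0.9 69.7] turn -0.0 other 180.0 q6 -0.5128409958327279
T [-0.026 -0.024  0.019] F [-0.  -0.2 -0.2] tcp [0.633  0.1342 0.1923] yaw 122.38 q6 -0.513 e6 -0.021
```

The bar is at 122.6°, matching the 140° turned, and it has dropped 7 mm. Regripping.

```bash
python3 -m crank '[[[1,-1.4,25],0,0],[[1,-1.4,50],0,0],[[1,-1.4,62],0,0],[[1,-1.4,69.5],0,0],[[1,-1.4,69.5],0,0]]' >/dev/null; python3 t.py
python3 -m crank '[[[0,0,0],0,255],[[0,0,0],0,255],[[0,0,0],0,255],[[0,0,0],0,255],[[0,0,0],0,255],[[0,0,0],0,255],[[0,0,0],0,255],[[0,0,0],0,255]]' 80
python3 t.py
for i in 1 2 3 4; do python3 -m crank '[[[0,0,0.15],2.5,255],[[0,0,0.25],5,255]]'>/dev/null; python3 t.py; done
```

```text
T [0.014 0.005 0.023] F [ 0.2  0.3 -1.2] tcp [0.6308 0.1342 0.1219] yaw 122.47 q6 -0.514 e6 0.003
time: 15.25
eef_pos: [0.6316, 0.1343, 0.1236]
tcp_rot: [0.481, 0.877, 0.0, 0.0]
contact_force: [-0.6, 0.4, 3.0]
opening: 0.144
finger_force: 80.1
T [ 0.046  0.067 -0.096] F [-0.6  0.4  3. ] tcp [0.6316 0.1343 0.1236] yaw 122.49 q6 -0.515 e6 -0.108
T [0.098 0.034 0.294] F [ 0.5 -0.6  2.8] tcp [0.6316 0.1343 0.1233] yaw 117.49 q6 -0.427 e6 0.004
T [0.093 0.046 0.241] F [-0.4  0.7  3.6] tcp [0.6317 0.1344 0.1231] yaw 112.5 q6 -0.34 e6 0.051
T [0.117 0.087 0.33 ] F [-0.5  1.1  3.5] tcp [0.6317 0.1344 0.1229] yaw 107.52 q6 -0.253 e6 0.079
T [0.147 0.028 0.27 ] F [-0.2  0.2  3.8] tcp [0.6318 0.1344 0.1227] yaw 102.52 q6 -0.166 e6 0.102
```

```bash
for i in 1 2 3 4 5 6 7 8; do python3 -m crank '[[[0,0,0.05],1.2,255]]'>/dev/null; python3 t.py | sed 's/F.*yaw/yaw/'; done
```

```text
T [0.123 0.023 0.342] yaw 101.34 q6 -0.145 e6 0.286
T [ 0.189 -0.034  0.351] yaw 100.12 q6 -0.124 e6 0.226
T [0.18  0.022 0.338] yaw 98.88 q6 -0.102 e6 0.22
T [0.219 0.016 0.267] yaw 97.67 q6 -0.081 e6 0.238
T [ 0.199 -0.032  0.386] yaw 96.47 q6 -0.06 e6 0.245
T [ 0.262 -0.025  0.373] yaw 95.27 q6 -0.039 e6 0.25
T [ 0.206 -0.037  0.376] yaw 94.07 q6 -0.018 e6 0.256
T [ 0.209 -0.011  0.345] yaw 92.87 q6 0.002 e6 0.262
```

The torque is climbing at about 0.3 N m/rad, the contact slope given. It is now about 0.13 N m over the free-turning baseline, which puts the foot force near 45–55 N, so the slide is held snugly. Releasing and retreating.

```bash
python3 -m crank '[[[0,0,0],0,0],[[0,0,0],0,0],[[0,0,0],0,0],[[0,0,0],0,0],[[0,0,0],0,0],[[0,0,-20],0,0],[[0,0,-50],0,0],[[0,0,-80],0,0],[[0,0,-80],0,0],[[0,0,-80],0,0]]'
python3 - <<'E'
from h import *
c=cam('wrist');P=pts(c);cv2.imwrite('pics/end.png',c['frame']);d=np.hypot(P[...,0]-.6315,P[...,1]-.134)
m=(d<.035)&(P[...,2]>.135)&(P[...,2]<.16)&(c['range_z']>.02)
print(m.sum(),np.percentile(P[m][:,2],[50,90]),cv2.minAreaRect((P[m][:,:2]*1000).astype(np.float32)))
for n in 'wrist','scene','top':
    if n!='wrist': c=cam(n);P=pts(c)
    dx=P[...,:2]-O; q=dx@[np.cos(YAW),np.sin(YAW)]; y=dx@[-np.sin(YAW),np.cos(YAW)]
    m=(P[...,2]>.064)&(P[...,2]<.078)&(q>-.16)&(q<-.05)&(abs(y)<.03); print(n,'tab',m.sum(),np.median(q[m]) if m.any() else '')
E
```

```text
time: 17.85
eef_pos: [0.6316, 0.1343, 0.2023]
tcp_rot: [0.689, 0.725, 0.001, 0.001]
contact_force: [-0.3, -0.2, -0.4]
opening: 0.997
finger_force: 0.0
1357 [0.14438839 0.14529726] ((631.2040405273438, 134.91519165039062), (13.58815860748291, 41.11007308959961), 3.1630399227142334)
wrist tab 368 -0.09346609656612442
scene tab 0 
top tab 50 -0.09702588556776592
```

View pics/end.png

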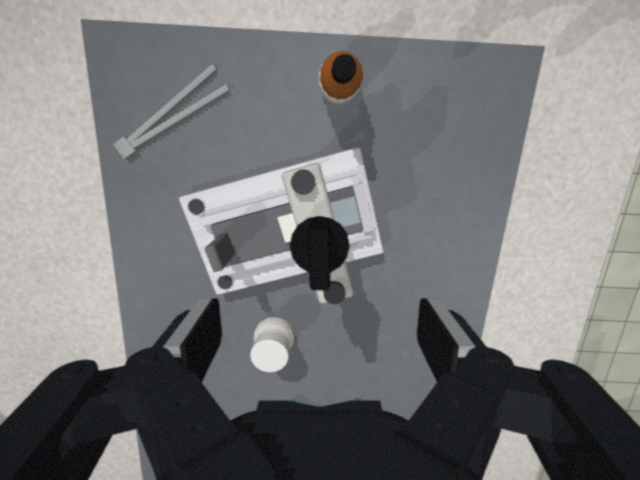

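The picture shows the press at about (280,225) with the knob where I left it (bar at 93°). The carrier is home, with the top view's tab reading unchanged at -97 mm. The dropper (341,77), jar (271,345) and forceps (170,110) are all undisturbed. Handing in.

```bash
python3 -c "
from plant import ctrl
print(ctrl.sign_off())"
```

```text
the job is handed in; nothing more can be done
None
```

I pushed the carrier home against the stop and clamped the slide snugly, with a foot force of about 50 N estimated from the knob torque; the gripper is clear, the things around it still stand, and the job was handed in at about 18 s.

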